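# Rack the carving handpiece and latch the keeper bar

### The arm

A 6-joint arm with a two-finger parallel gripper is mounted at the origin on the work surface. World frame = base frame: x ahead of the robot, y to its left, z up, the work surface at z = 0. Lengths are in mm, angles in rad, forces in N, time in s.
With the tool pointing down it reaches from about 350 to 775 mm from the base axis. Payload 7.3 kg.
Tool frame: the origin (TCP) lies on the centre line of the jaws, within the pads' length; the fingertips stand bot.tip_reach ahead of it and the grasp point (between the pads) lies 6 mm ahead of it (bot.tip_reach is the distance from the TCP to the fingertips, in mm); z points along the fingers, y is the direction in which the jaws open and shut (so a half turn about z gives the same grasp; the last joint's range is limited). The gripper opens to 92 mm and grips with 3 to 60 N. Pads are 19 mm wide; open, the fingers measure 130 mm over their backs; the gripper's body (75 mm by 190 mm) begins 47 mm behind the grasp point.
Start: joints at [0.974, 0.342, 1.524, -0, 1.275, -0.146], TCP at [228.723, 472.576, 251.741] pointing down, gripper open.
Joint ranges: [-2.53, 2.53], [-0.77, 2.02], [0.04, 2.7], [-1, 4.14], [0.28, 2.66], [-3.11, 3.11]. Speed limits (rad/s): [2.57, 2.57, 3.14, 3.14, 3.14, 3.14].

### API

Orientations are given as [roll, pitch, yaw] about the fixed x, y, z axes, in that order (R = Rz(yaw) Ry(pitch) Rx(roll)).
In Python, from plant import bot gives the robot as it stands.
- The arm moves only by the tool step_arm, never from a script. Its argument "deltas" is a list of rows, each a list of 6 numbers: the shift along the tool's x, y, z in mm, then the turn, a rotation vector about the tool's x, y, z in rad. A call has 1 to 5 rows; each row is the pose to reach, as a shift and turn from the pose commanded when the call began, along the tool's axes at that moment; what a row does not reach only later rows make up. A row lasts 1/12 s, in which the tool goes at most 41.7 mm and 7.16 degrees, less where a joint would pass 70% of its speed; a pose out of reach is approached as far as the arm can. A call with a gripper value outside its range is refused whole. "fingers" is the finger opening in mm, from 0 to 91.8, set as the call begins (left out, the last holds). The fingers move at their own pace and stop on an object; the grip force is fixed at half the most. Time passes only in rows, so rows that repeat a pose let the fingers close. It gives the time, the measured TCP pose, the force and the opening at its end, in the units of the state.
- bot.get_obs(): the state, without advancing time (a new reading comes with each control period).
- bot.capture(name): name is "side" or "top"; returns a dict with "color" (480x640x3 uint8, red, green, blue), "fx", "fy", "cx", "cy" (pixels), "R" (3x3) and "t" (3): a world point X has camera coordinates R X + t. Camera axes: x right, y down, z forward; pixel columns grow to the right and rows downward; lengths in mm; the calibration is good to about 2 mm. A picture is of the moment at which its call begins. There is no depth.
- bot.close_job(): hands the job in, once; it reports no verdict.
Trained networks look in a picture, given as the dict that the camera call returned (one of the last four; its "shot" number tells which), for a name from the list of things; names that differ only in an ending like _2 or _b are one class to them, and where a whole thing is asked for, a point or a joint stands for the part that bears it (a point fixed in the world has none). Each returns a list of dicts, best first, with "p" (0 to 1); they miss things now and then, are a little off and sometimes report something else, mostly with a low value. They report only what shows in the picture. A call takes as long as a camera call. They do not tell look-alikes from the thing itself.
- bot.boxes_of(query, picture): "rect" ([centre column, centre row, width, height] in pixels, round what is visible of it).
The state is a dict: "time": time; "joint_positions": joint angles; "dq": joint speeds; "tau": joint torques, N m; "tool_pos": TCP position; "tcp_rot": TCP orientation; "contact_force": force on the tool from outside, world axes, zero at the start; "moment": the same for the moment, N m; "grip_width": finger opening in mm.
Only numpy, scipy, OpenCV 4.12 (cv2) and the standard library are available. Lean on these libraries where they do the work, as an engineer would, in place of code of your own. Each camera call takes 0.05 s, during which the arm holds its last target. There are 200 camera calls.

### The job

Put the engraving handpiece whose collar matches the blue stripe on the tool rack away: lay it gently, without letting it fall, down into the rack's two cradles with its grey body centred between them, and let go (either end may point either way). Then swing the brass keeper bar over it by its black knob until it snaps past the spring ball and is fully home against its stop. Leave the orange handpiece, the vase and the bowl as they are.

Things in the scene. Friction and masses are not known exactly. Their poses are not given: they have to be found in the camera images.
- rack: fixed tool rack, dark wood base 150 (x) x 210 (y) x 12 mm, blue stripe along its -x edge; origin: centre of its underside, on the table. At x 0 a steel hinge post (24 mm across, 64 high) at y +80 mm and a steel catch post (46 x 22 mm, 62 high) at y -80 mm, with a brass spring ball on top at x -10 mm and a stop lug (73 high) at x +20 mm.
- rack_slot (a point): where the centre of a seated handpiece belongs: rack x 0, y 0, 46 mm above the table; axes as the rack's. Pale cradles 14 mm thick at x +-50 mm; slots along x, 36 mm wide, floor 32 mm above the table, straight walls to 46 mm, then flaring to about 58 mm wide at the top, 61 mm above the table.
- keeper (a joint): angle of the keeper bar about its upright hinge: 0 = shut, lying along the rack's -y over the handpiece, against its stop; grows as it swings open towards the rack's -x (1.57 = pointing to -x), up to 2.2. It stays where left; the spring ball blocks it at about 0.12 until the knob is pushed with some 5 to 10 N, then holds it shut.
- keeper_hinge (a point): point on the keeper bar's upright hinge axis, at the bar's mid height, 71 mm above the table; rack frame x 0, y +80 mm.
- keeper_knob (a point): middle of the black knob near the bar's free end: upright cylinder 20 mm across, from the bar's top (78 mm above the table) up to 116 mm; this point is 98 mm up and 160 mm from the hinge axis. The bar is a 14 mm round brass rod, underside 64 mm above the table, ending 181 mm from the hinge axis.
- handpiece_blue: engraving handpiece: grey square body with rounded edges, 150 x 28 x 28 mm, metal nose and bit to 117 mm ahead of the origin on +x, blue collar and tail cap at the tail end (x -53 to -81 mm). Origin: centre of the square body, 14 mm above the table as it lies; x runs along the body to the nose. About 0.22 kg.
- handpiece_orange: bystander handpiece: grey square body with rounded edges, 150 x 28 x 28 mm, metal nose and bit to 117 mm ahead of the origin on +x, orange collar and tail cap at the tail end (x -53 to -81 mm). Origin: centre of the square body, 14 mm above the table as it lies; x runs along the body to the nose. About 0.22 kg.
- vase: white porcelain vase, 190 mm tall, 106 mm across at the belly; origin at the centre of its underside. Bystander.
- bowl: white porcelain bowl, 104 mm across, 50 mm high; origin at the centre of its underside. Bystander.
Not all that is in view belongs to the job. Leave any purple look-alike of the handpiece_blue alone.

How it is judged:
By the outcome, as a careful person would: the job done as asked, in the order asked, and still so for the second after the job is handed in, with the robot touching nothing.
It also fails if it takes over 54 s, if anything falls off the work surface, if the arm or the gripper's body presses on something with over 40 N, if the wrist force passes 120 N, or if a joint passes its speed limit or range.

## Working session

There is one attempt and no reset: what is moved stays moved. The work goes in short steps, Python scripts to look and compute and a tool call to move; the robot and the scene stay as the last step left them, time stands still between calls to the robot, and variables do not carry over. Pictures are saved under pics/ and viewed, about 8 in all and at most 12, crops included, and the job is handed in when it is done.

Besides the shell and the picture viewer there is one more tool, called after "Request:" by a JSON object that holds its "method" and its "body". step_arm: Moves the arm, as the interface text tells. Its arguments: {"type":"object","properties":{"deltas":{"type":"array"},"fingers":{"type":"number"}},"required":["deltas"]}

```bash
mkdir -p pics; ls
python3 - <<'E'
from plant import bot
import cv2,numpy as np
print(bot.get_obs(), bot.tip_reach)
for n in ("top","side"):
    p=bot.capture(n); cv2.imwrite(f"pics/{n}0.png",p["color"][:,:,::-1])
    np.savez(f"{n}0.npz",**{k:p[k] for k in("color","fx","fy","cx","cy","R","t")})
    print(n,p["fx"],p["cx"],p["cy"],p["R"].round(3).tolist(),p["t"].round(1).tolist())
    for q in("handpiece_blue","handpiece_orange","rack","keeper","keeper_knob","vase","bowl"):
        print(q,[(np.round(d["rect"]).astype(int).tolist(),round(d["p"],2)) for d in bot.boxes_of(q,p)])
E
```

```text
pics
{'time': 0.0, 'joint_positions': array([ 9.73975546e-01,  3.42703515e-01,  1.52501268e+00,  3.36602207e-05,
        1.27539692e+00, -1.46049980e-01]), 'dq': array([-0.00066331,  0.00173191, -0.00105476,  0.00107935, -0.00172438,
       -0.00099465]), 'tau': array([ 1.36158003e-03, -4.31250930e+01, -2.44225520e+01,  7.17967772e-02,
        5.59143873e-02, -1.60348536e-04]), 'tool_pos': array([228.50827021, 472.25495153, 251.05641847]), 'tcp_rot': array([-3.14009307e+00, -2.53118964e-04,  2.69081184e+00]), 'contact_force': array([-0.05562213, -0.52324724,  0.01012232]), 'moment': array([-0.00763889, -0.02441749,  0.00546178]), 'grip_width': 91.55938777754452} 25.0
top 501.80502157826805 318.87974362193745 239.457063957854 [[-0.122, -0.993, -0.002], [-0.972, 0.12, -0.203], [0.202, -0.023, -0.979]] [51.1, 583.0, 914.2]
handpiece_blue [([444, 268, 30, 100], 0.88)]
handpiece_orange [([358, 302, 28, 99], 0.91)]
rack [([216, 267, 123, 129], 0.79)]
keeper [([167, 280, 29, 101], 0.64)]
keeper_knob [([166, 278, 33, 103], 0.76)]
vase [([405, 147, 52, 63], 0.56)]
bowl [([326, 161, 46, 48], 0.76)]
side 550.9003694153979 318.8117130109266 245.59532853445018 [[0.752, -0.659, -0.004], [-0.469, -0.531, -0.705], [0.463, 0.533, -0.709]] [-423.5, 327.6, 768.1]
handpiece_blue [([400, 389, 96, 81], 0.94), ([174, 282, 108, 35], 0.84), ([224, 185, 87, 35], 0.2)]
handpiece_orange [([306, 334, 111, 46], 0.55)]
rack [([258, 213, 167, 96], 0.83)]
keeper [([223, 186, 90, 38], 0.73)]
keeper_knob [([222, 186, 87, 44], 0.91)]
vase []
bowl [([412, 234, 56, 48], 0.76)]
```

View pics/top0.png

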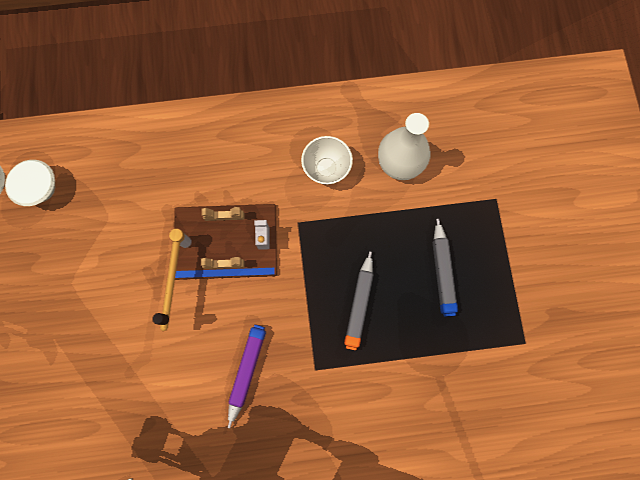

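View pics/side0.png

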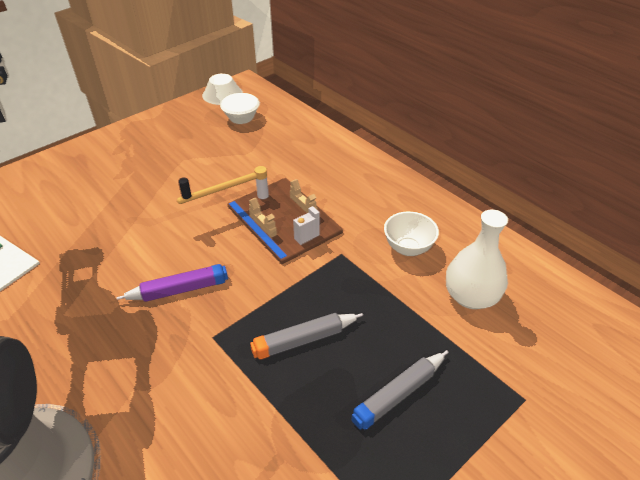

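The first top view shows three candidates. The purple-bodied look-alike with a blue collar is at (247,375), the orange handpiece at (360,300), and the grey body with a blue collar at (444,268). I choose (444,268). The rack is at (226,240), stripe towards -x. The hinge is at (176,235) and the keeper is open, with its knob at (160,319). Next I check this in a close crop.

```bash
cat > h.py <<'E'
import numpy as np,cv2
def load(n): return dict(np.load(n))
def ray(p,u,v,z):
    d=p["R"].T@np.array([(u-p["cx"])/p["fx"],(v-p["cy"])/p["fy"],1]); c=-p["R"].T@p["t"]
    return c+d*(z-c[2])/d[2]
def proj(p,X):
    c=p["R"]@np.asarray(X,float)+p["t"]; return np.array([p["fx"]*c[0]/c[2]+p["cx"],p["fy"]*c[1]/c[2]+p["cy"]])
def rackpt(q,X): # q=x,y,yaw
    c,s=np.cos(q[2]),np.sin(q[2]); return [q[0]+c*X[0]-s*X[1],q[1]+s*X[0]+c*X[1],X[2]]
E
python3 - <<'E'
from h import *
p=load("top0.npz"); im=p["color"][:,:,::-1]
a=cv2.resize(im[195:335,145:295],None,fx=4,fy=4,interpolation=cv2.INTER_CUBIC)
b=cv2.resize(im[205:345,415:465],None,fx=4,fy=4,interpolation=cv2.INTER_CUBIC)
cv2.imwrite("pics/crop1.png",np.hstack([a,b]))
hsv=cv2.cvtColor(np.ascontiguousarray(im),cv2.COLOR_BGR2HSV)
for n in("top0","side0"):
    p=load(n+".npz"); hsv=cv2.cvtColor(np.ascontiguousarray(p["color"]),cv2.COLOR_RGB2HSV)
    m=cv2.inRange(hsv,(100,150,50),(125,255,255)); k,l,s,c=cv2.connectedComponentsWithStats(m)
    for i in range(1,k):
        if s[i,4]>60: print(n,s[i].tolist(),c[i].round(1))
E
```

```text
top0 [176, 268, 98, 10, 653] [224.5 272.3]
top0 [440, 303, 18, 14, 200] [448.8 309.1]
top0 [249, 325, 16, 15, 160] [257.4 331.9]
side0 [230, 202, 56, 56, 426] [257.7 230. ]
side0 [212, 265, 15, 19, 205] [219.5 273.5]
side0 [352, 403, 22, 26, 409] [362.3 416.6]
```

View pics/crop1.png

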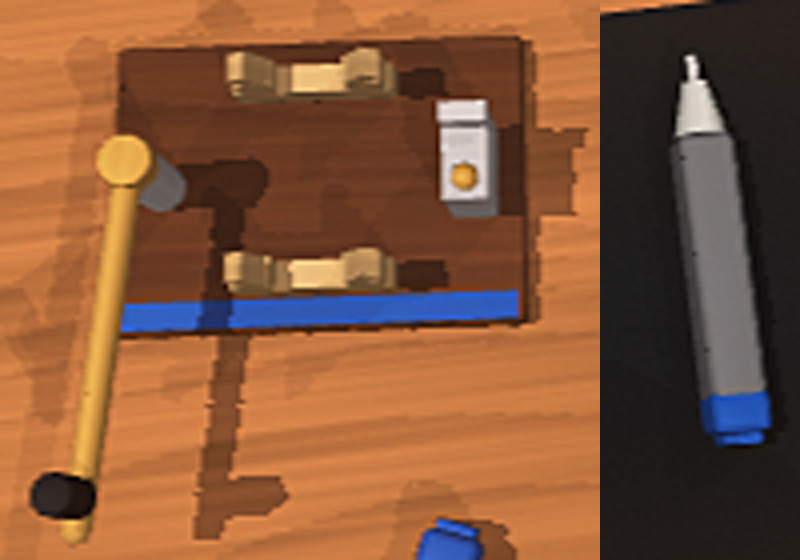

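Run:
```python
from h import *
from scipy.optimize import least_squares
t=load("top0.npz"); s=load("side0.npz")
A=lambda x,y:(145+x/4-.4,195+y/4-.4); B=lambda x,y:(415+(x-600)/4-.4,205+y/4-.4)
def fit(obs,x0):
    f=lambda q:np.concatenate([(proj(c,rackpt(q,X))-u) for c,u,X in obs])
    r=least_squares(f,x0,loss="soft_l1"); print(r.x.round(3)); print(r.fun.reshape(-1,2).round(1).tolist()); return r.x
rack=[(t,A(122,48),(75,105,12)),(t,A(522,38),(75,-105,12)),(t,A(519,316),(-75,-105,12)),(t,A(120,331),(-75,105,12)),(t,A(464,176),(-10,-80,65)),(t,A(124,160),(0,80,78)),
 (s,(285,260),(-75,-105,12)),(s,(342,230),(75,-105,12)),(s,(229,205),(-75,105,12)),(s,(261,171),(0,80,78))]
x0=ray(t,226,240,12); R=fit(rack,[x0[0],x0[1],0])
hp=[(t,B(690,57),(117,0,14)),(t,(448.8,309.1),(-66,0,20)),(s,(362.3,416.6),(-66,0,18)),(s,(447,352),(117,0,14))]
x0=ray(t,444,268,14); H=fit(hp,[x0[0],x0[1],0])
k=least_squares(lambda a:np.concatenate([proj(t,rackpt(R,(-160*np.sin(a[0]),80-160*np.cos(a[0]),116)))-A(48,497),proj(s,rackpt(R,(-160*np.sin(a[0]),80-160*np.cos(a[0]),116)))-(184,180)]),[1.6])
print("keeper",k.x,k.fun,rackpt(R,(-160*np.sin(k.x[0]),80-160*np.cos(k.x[0]),98)))
for n,q,c in(("orange",(358,302),14),):print(ray(t,*q,c))
print(ray(t,403,175,0),ray(t,326,180,0))
from plant import bot
o=bot.get_obs();print(o["tool_pos"],o["tcp_rot"])
```

```text
[ 6.17478e+02  1.69374e+02 -8.80000e-02]
[[-1.3, -0.5], [0.3, -1.4], [2.3, 1.0], [-2.6, 0.9], [0.2, -0.6], [0.5, -0.3], [-2.8, 1.8], [2.5, -0.5], [-1.7, -1.5], [0.3, 0.4]]
[ 4.89850e+02 -2.60751e+02 -5.00000e-02]
[[-0.4, 0.4], [-0.2, -0.4], [0.4, -0.1], [-0.2, 0.8]]
keeper [1.69792505] [-0.03419179 -1.18808558 -0.44079534  0.55415436] [np.float64(468.1798975419251), np.float64(283.1979416544359), 98]
[459.14633502 -83.18935963  14.        ]
[ 713.78629175 -215.86196114    0.        ] [722.80551918 -52.60676092   0.        ]
[228.73941058 472.57936307 251.75811151] [3.14143057e+00 6.00659616e-05 2.69082007e+00]
```

```bash
cat > plan.py <<'E'
import numpy as np
def plan(start,*wps):
    """wps: (x,y,z,yaw,nrows<=5): rows for each call, tool axes"""
    p=np.array(start,float)
    for w in wps:
        d=np.array(w[:4],float)-p; n=w[4]; c,s=np.cos(p[3]),np.sin(p[3])
        v=np.array([c*d[0]+s*d[1],s*d[0]-c*d[1],-d[2],0,0,-d[3]])
        print(w,"mm/row %.1f rad/row %.3f"%(np.linalg.norm(v[:3])/n,abs(d[3])/n))
        print([[round(float(a),3 if j>2 else 1)+0.0 for j,a in enumerate(v*k/n)] for k in range(1,n+1)])
        p=np.array(w[:4],float)
E
python3 - <<'E'
from plan import plan
plan((228.7,472.6,251.7,2.691),(350,336,230,2.8,5),(470,200,210,2.9,5),(480,40,200,3.0,5),(488,-120,200,3.092,5),(490,-261,150,3.092,5),(490,-261,29,3.092,5))
E
```

```text
(350, 336, 230, 2.8, 5) mm/row 36.8 rad/row 0.022
[[-33.7, -14.0, 4.3, 0.0, 0.0, -0.022], [-67.5, -28.1, 8.7, 0.0, 0.0, -0.044], [-101.2, -42.1, 13.0, 0.0, 0.0, -0.065], [-134.9, -56.1, 17.4, 0.0, 0.0, -0.087], [-168.7, -70.1, 21.7, 0.0, 0.0, -0.109]]
(470, 200, 210, 2.9, 5) mm/row 36.5 rad/row 0.020
[[-31.7, -17.6, 4.0, 0.0, 0.0, -0.02], [-63.5, -35.2, 8.0, 0.0, 0.0, -0.04], [-95.2, -52.8, 12.0, 0.0, 0.0, -0.06], [-126.9, -70.4, 16.0, 0.0, 0.0, -0.08], [-158.6, -87.9, 20.0, 0.0, 0.0, -0.1]]
(480, 40, 200, 3.0, 5) mm/row 32.1 rad/row 0.020
[[-9.6, -30.6, 2.0, 0.0, 0.0, -0.02], [-19.2, -61.2, 4.0, 0.0, 0.0, -0.04], [-28.8, -91.8, 6.0, 0.0, 0.0, -0.06], [-38.4, -122.4, 8.0, 0.0, 0.0, -0.08], [-48.0, -153.0, 10.0, 0.0, 0.0, -0.1]]
(488, -120, 200, 3.092, 5) mm/row 32.0 rad/row 0.018
[[-6.1, -31.5, 0.0, 0.0, 0.0, -0.018], [-12.2, -62.9, 0.0, 0.0, 0.0, -0.037], [-18.3, -94.4, 0.0, 0.0, 0.0, -0.055], [-24.4, -125.8, 0.0, 0.0, 0.0, -0.074], [-30.5, -157.3, 0.0, 0.0, 0.0, -0.092]]
(490, -261, 150, 3.092, 5) mm/row 29.9 rad/row 0.000
[[-1.8, -28.1, 10.0, 0.0, 0.0, 0.0], [-3.6, -56.3, 20.0, 0.0, 0.0, 0.0], [-5.4, -84.4, 30.0, 0.0, 0.0, 0.0], [-7.2, -112.6, 40.0, 0.0, 0.0, 0.0], [-9.0, -140.7, 50.0, 0.0, 0.0, 0.0]]
(490, -261, 29, 3.092, 5) mm/row 24.2 rad/row 0.000
[[0.0, 0.0, 24.2, 0.0, 0.0, 0.0], [0.0, 0.0, 48.4, 0.0, 0.0, 0.0], [0.0, 0.0, 72.6, 0.0, 0.0, 0.0], [0.0, 0.0, 96.8, 0.0, 0.0, 0.0], [0.0, 0.0, 121.0, 0.0, 0.0, 0.0]]
```

Request:
{"method": "step_arm", "body": {"deltas": [[-34, -14, 4, 0, 0, -0.02], [-68, -28, 9, 0, 0, -0.04], [-101, -42, 13, 0, 0, -0.065], [-135, -56, 17, 0, 0, -0.085], [-169, -70, 22, 0, 0, -0.11]], "fingers": 80}}

```text
time: 1.22
tool_pos: [351.2, 334.7, 229.9]
tcp_rot: [3.141, 0.0, 2.802]
contact_force: [0.3, 0.7, -0.6]
grip_width: 80.4
```

Request:
{"method": "step_arm", "body": {"deltas": [[-32, -18, 4, 0, 0, -0.02], [-64, -35, 8, 0, 0, -0.04], [-95, -53, 12, 0, 0, -0.06], [-127, -70, 16, 0, 0, -0.08], [-159, -88, 20, 0, 0, -0.1]]}}

```text
time: 1.63
tool_pos: [471.8, 198.4, 209.7]
tcp_rot: [3.141, 0.0, 2.902]
contact_force: [0.5, 0.8, 0.1]
grip_width: 80.0
```

Request:
{"method": "step_arm", "body": {"deltas": [[-10, -31, 2, 0, 0, -0.02], [-19, -61, 4, 0, 0, -0.04], [-29, -92, 6, 0, 0, -0.06], [-38, -122, 8, 0, 0, -0.08], [-48, -153, 10, 0, 0, -0.1]]}}

```text
time: 2.05
tool_pos: [480.8, 38.4, 199.7]
tcp_rot: [3.141, 0.0, 3.002]
contact_force: [0.3, -0.5, 0.3]
grip_width: 79.7
```

Request:
{"method": "step_arm", "body": {"deltas": [[-6, -31, 0, 0, 0, -0.02], [-12, -63, 0, 0, 0, -0.04], [-18, -94, 0, 0, 0, -0.055], [-24, -126, 0, 0, 0, -0.075], [-30, -157, 0, 0, 0, -0.09]]}}

```text
time: 2.47
tool_pos: [488.4, -121.6, 199.9]
tcp_rot: [3.142, 0.0, 3.092]
contact_force: [1.4, 0.8, 0.4]
grip_width: 80.2
```

Request:
{"method": "step_arm", "body": {"deltas": [[-2, -28, 10, 0, 0, 0], [-4, -56, 20, 0, 0, 0], [-5, -84, 30, 0, 0, 0], [-7, -113, 40, 0, 0, 0], [-9, -141, 50, 0, 0, 0]]}}

```text
time: 2.88
tool_pos: [490.3, -262.7, 149.3]
tcp_rot: [-3.141, 0.0, 3.091]
contact_force: [0.3, -0.3, 0.5]
grip_width: 80.2
```

Request:
{"method": "step_arm", "body": {"deltas": [[0, -1, 35, 0, 0, 0], [0, -1, 70, 0, 0, 0], [0, -1, 100, 0, 0, 0], [0, -1, 115, 0, 0, 0], [0, -1, 120, 0, 0, 0]]}}

```text
time: 3.3
tool_pos: [488.8, -261.2, 26.6]
tcp_rot: [3.139, -0.005, 3.09]
contact_force: [0.4, 0.6, 0.4]
grip_width: 80.2
```

Request:
{"method": "step_arm", "body": {"deltas": [[0, 0, 0, 0, 0, 0], [0, 0, 0, 0, 0, 0], [0, 0, 0, 0, 0, 0], [0, 0, 0, 0, 0, 0], [0, 0, 0, 0, 0, 0]], "fingers": 15}}

```text
time: 3.72
tool_pos: [491.0, -262.4, 30.9]
tcp_rot: [-3.14, 0.002, 3.091]
contact_force: [0.0, -0.4, 0.0]
grip_width: 50.7
```

Request:
{"method": "step_arm", "body": {"deltas": [[0, 0, 0, 0, 0, 0], [0, 0, 0, 0, 0, 0], [0, 0, 0, 0, 0, 0], [0, 0, 0, 0, 0, 0]]}}

```text
time: 4.05
tool_pos: [490.4, -261.9, 29.9]
tcp_rot: [3.141, 0.0, 3.091]
contact_force: [-0.4, 2.1, 2.9]
grip_width: 27.8
```

Request:
{"method": "step_arm", "body": {"deltas": [[0, 0, -5, 0, 0, 0], [0, 0, -25, 0, 0, 0], [0, 0, -55, 0, 0, 0], [0, 0, -85, 0, 0, 0], [0, 0, -110, 0, 0, 0]]}}

```text
time: 4.47
tool_pos: [490.3, -262.1, 141.5]
tcp_rot: [-3.141, 0.0, 3.091]
contact_force: [0.4, -0.8, -1.7]
grip_width: 27.9
```

Request:
{"method": "step_arm", "body": {"deltas": [[0, 0, 0, 0, 0, 0], [0, 0, 0, 0, 0, 0]]}}

```text
time: 4.63
tool_pos: [490.8, -262.4, 140.9]
tcp_rot: [-3.14, 0.002, 3.091]
contact_force: [0.0, 0.8, -3.1]
grip_width: 27.5
```

```bash
python3 - <<'E'
from plant import bot
from h import *
o=bot.get_obs();print(o["tool_pos"],o["tcp_rot"],o["moment"],o["grip_width"])
ims=[]
for n in("top","side"):
    p=bot.capture(n); np.savez(f"{n}1.npz",**{k:p[k] for k in("color","fx","fy","cx","cy","R","t")}); ims.append(p["color"][:,:,::-1])
cv2.imwrite("pics/lift.png",np.hstack([cv2.resize(ims[0][160:380,330:530],None,fx=2,fy=2),cv2.resize(ims[1][220:440,320:520],None,fx=2,fy=2)]))
E
python3 - <<'E'
from plan import plan
R=(617.5,169.4)
plan((490.3,-261.7,139.4,3.091),(500,-120,150,3.07,5),(540,20,150,3.055,5),(617.5,169.4,140,3.055,5),(617.5,169.4,90,3.055,3))
E
```

```text
[ 490.7603851  -262.44470503  140.87784904] [-3.14007959e+00  2.29801295e-03  3.09080892e+00] [ 0.0274377   0.08124385 -0.05081946] 27.466465230604
(500, -120, 150, 3.07, 5) mm/row 28.5 rad/row 0.004
[[-0.5, 28.4, -2.1, 0.0, 0.0, 0.004], [-1.0, 56.8, -4.2, 0.0, 0.0, 0.008], [-1.5, 85.2, -6.4, 0.0, 0.0, 0.013], [-2.0, 113.6, -8.5, 0.0, 0.0, 0.017], [-2.5, 142.0, -10.6, 0.0, 0.0, 0.021]]
(540, 20, 150, 3.055, 5) mm/row 29.1 rad/row 0.003
[[-6.0, 28.5, 0.0, 0.0, 0.0, 0.003], [-12.0, 57.0, 0.0, 0.0, 0.0, 0.006], [-17.9, 85.5, 0.0, 0.0, 0.0, 0.009], [-23.9, 114.0, 0.0, 0.0, 0.0, 0.012], [-29.9, 142.5, 0.0, 0.0, 0.0, 0.015]]
(617.5, 169.4, 140, 3.055, 5) mm/row 33.7 rad/row 0.000
[[-12.9, 31.1, 2.0, 0.0, 0.0, 0.0], [-25.7, 62.2, 4.0, 0.0, 0.0, 0.0], [-38.6, 93.3, 6.0, 0.0, 0.0, 0.0], [-51.4, 124.4, 8.0, 0.0, 0.0, 0.0], [-64.3, 155.5, 10.0, 0.0, 0.0, 0.0]]
(617.5, 169.4, 90, 3.055, 3) mm/row 16.7 rad/row 0.000
[[0.0, 0.0, 16.7, 0.0, 0.0, 0.0], [0.0, 0.0, 33.3, 0.0, 0.0, 0.0], [0.0, 0.0, 50.0, 0.0, 0.0, 0.0]]
```

View pics/lift.png

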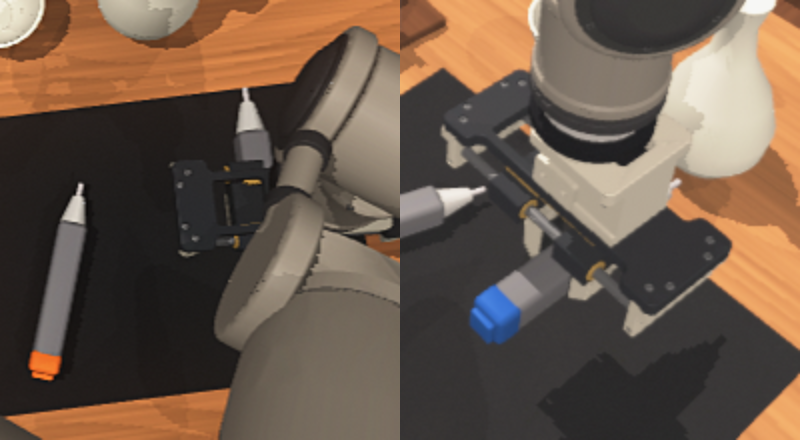

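The handpiece is held level, with its nose at top-image pixel (452,205) and the collar in the side view at about (567,379). I'll carry it over the rack.

Request:
{"method": "step_arm", "body": {"deltas": [[0, 20, -2, 0, 0, 0], [-1, 50, -4, 0, 0, 0.01], [-1, 80, -6, 0, 0, 0.015], [-2, 110, -8, 0, 0, 0.02], [-2, 142, -10, 0, 0, 0.02]]}}

```text
time: 5.15
tool_pos: [498.6, -119.1, 147.9]
tcp_rot: [3.14, -0.003, 3.07]
contact_force: [-0.0, 0.3, -2.0]
grip_width: 27.8
```

Request:
{"method": "step_arm", "body": {"deltas": [[-6, 29, 0, 0, 0, 0.005], [-12, 57, 0, 0, 0, 0.01], [-18, 86, 0, 0, 0, 0.01], [-24, 114, 0, 0, 0, 0.015], [-30, 142, 0, 0, 0, 0.015]]}}

```text
time: 5.57
tool_pos: [538.7, 20.7, 147.7]
tcp_rot: [3.142, -0.004, 3.056]
contact_force: [1.1, -0.6, -2.3]
grip_width: 27.8
```

Request:
{"method": "step_arm", "body": {"deltas": [[-13, 31, 2, 0, 0, 0], [-26, 62, 4, 0, 0, 0], [-40, 95, 6, 0, 0, 0], [-54, 130, 8, 0, 0, 0], [-64, 155, 10, 0, 0, 0]]}}

```text
time: 5.98
tool_pos: [616.4, 170.8, 137.1]
tcp_rot: [-3.141, -0.003, 3.057]
contact_force: [-0.1, -0.8, -2.7]
grip_width: 28.0
```

Request:
{"method": "step_arm", "body": {"deltas": [[0, 0, 15, 0, 0, 0], [0, 0, 30, 0, 0, 0], [0, 0, 36, 0, 0, 0], [0, 0, 36, 0, 0, 0], [0, 0, 36, 0, 0, 0]]}}

```text
time: 6.4
tool_pos: [616.0, 167.7, 102.7]
tcp_rot: [-3.141, -0.002, 3.055]
contact_force: [0.7, -0.1, -2.2]
grip_width: 28.0
```

Run:
```python
from plant import bot
from h import *
o=bot.get_obs();print(o["tool_pos"],o["tcp_rot"],o["grip_width"])
t1=load("top1.npz"); print("lift tip",ray(t1,452.5-.3,205,125.5),"expect x 607.7")
ims=[]
for n in("top","side"):
    p=bot.capture(n); np.savez(f"{n}2.npz",**{k:p[k] for k in("color","fx","fy","cx","cy","R","t")}); ims.append(p["color"][:,:,::-1])
p=load("side2.npz");t=load("top2.npz")
z=o["tool_pos"][2]-15.4;q=(o["tool_pos"][0],o["tool_pos"][1],o["tcp_rot"][2]-np.pi)
for X in((117,0,z),(-66,0,z+5)):print(X,proj(t,rackpt(q,X)),proj(p,rackpt(q,X)))
for c in(t,p):
    hsv=cv2.cvtColor(np.ascontiguousarray(c["color"]),cv2.COLOR_RGB2HSV)
    m=cv2.inRange(hsv,(100,150,50),(125,255,255)); k,l,s,cc=cv2.connectedComponentsWithStats(m)
    print([(s[i].tolist(),cc[i].round(1).tolist()) for i in range(1,k) if s[i,4]>60])
cv2.imwrite("pics/over.png",np.hstack([cv2.resize(ims[0][175:325,140:300],None,fx=2.5,fy=2.5),cv2.resize(ims[1][120:270,180:340],None,fx=2.5,fy=2.5)]))
```

```text
[616.04425735 167.68402273 102.657702  ] [-3.14108339e+00 -2.33222879e-03  3.05532546e+00] 27.966888888516745
lift tip [ 605.45029735 -269.39221537  125.5       ] expect x 607.7
(117, 0, np.float64(87.25770200113593)) [218.31505884 173.56619907] [330.11137875 166.78923626]
(-66, 0, np.float64(92.25770200113593)) [217.33076848 266.58482337] [253.54141286 199.49391704]
[([238, 268, 36, 8, 232], [256.1, 271.2]), ([249, 325, 16, 15, 162], [257.4, 331.9])]
[([246, 191, 16, 19, 225], [253.9, 200.4]), ([230, 202, 56, 56, 425], [257.7, 229.9]), ([212, 265, 15, 19, 204], [219.5, 273.5])]
```

View pics/over.png

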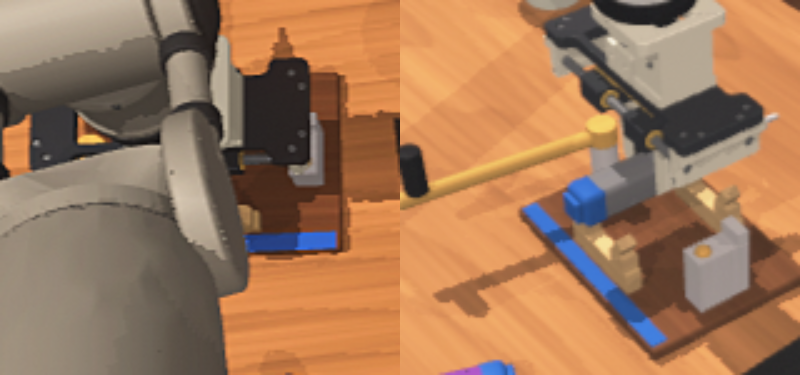

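Run:
```python
from h import *
t=load("top0.npz");q=(617.48,169.37,-.088)
for X in((-50,18,61),(-50,0,61),(-50,0,32),(50,0,61),(50,0,32),(-50,-18,32),(-50,18,32),(-50,29,61),(-50,-29,61)):
    u=proj(t,rackpt(q,X)); print(X,((u-[145-.4,195-.4])*4).round(0))
```

```text
(-50, 18, 61) [263. 264.]
(-50, 0, 61) [300. 262.]
(-50, 0, 32) [312. 272.]
(50, 0, 61) [301.  61.]
(50, 0, 32) [313.  76.]
(-50, -18, 32) [348. 271.]
(-50, 18, 32) [275. 273.]
(-50, 29, 61) [240. 264.]
(-50, -29, 61) [361. 260.]
```

Run:
```python
from h import *
q=(617.48,169.37,-.088);out=[]
for n,(u0,v0,w,h) in(("top0.npz",(190,200,60,75)),("side2.npz",(240,180,80,75))):
    t=load(n);f=6 if n[0]=="t" else 5
    im=cv2.resize(np.ascontiguousarray(t["color"][v0:v0+h,u0:u0+w,::-1]),None,fx=f,fy=f,interpolation=cv2.INTER_CUBIC)
    for x in(-57,-43,43,57):
        pts=[(proj(t,rackpt(q,(x,y,z)))-[u0-.5,v0-.5])*f for y,z in((29,61),(18,46),(18,32),(-18,32),(-18,46),(-29,61))]
        cv2.polylines(im,[np.int32(pts)],False,(0,255,0) if x in(-57,43) else (255,255,0),1)
    out.append(cv2.resize(im,None,fx=1,fy=1)[:375])
hh=min(o.shape[0] for o in out);cv2.imwrite("pics/crad.png",np.hstack([o[:hh] for o in out]))
```

```text
(no output)
```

View pics/crad.png

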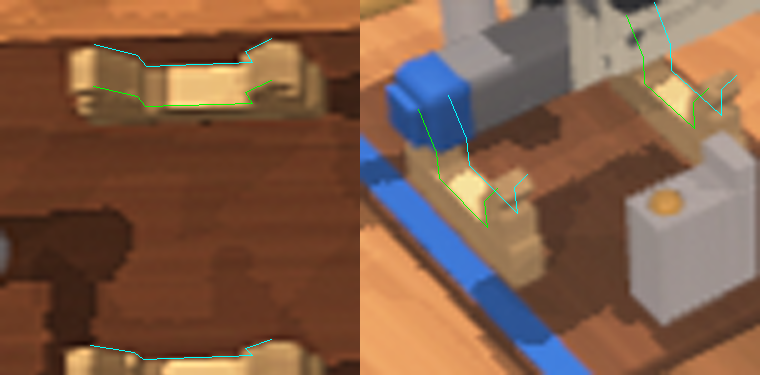

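Request:
{"method": "step_arm", "body": {"deltas": [[-1, 2, 6, 0, 0, 0], [-1, 2, 14, 0, 0, 0], [-1, 2, 22, 0, 0, 0], [-1, 2, 29, 0, 0, 0], [-1, 2, 34, 0, 0, 0]]}}

```text
time: 6.92
tool_pos: [617.2, 169.8, 68.3]
tcp_rot: [-3.141, -0.002, 3.056]
contact_force: [-0.3, 0.8, -2.3]
grip_width: 27.9
```

Request:
{"method": "step_arm", "body": {"deltas": [[0, 0, 1, 0, 0, 0], [0, 0, 2, 0, 0, 0], [0, 0, 3, 0, 0, 0], [0, 0, 4, 0, 0, 0], [0, 0, 4, 0, 0, 0]]}}

```text
time: 7.33
tool_pos: [617.9, 170.0, 65.9]
tcp_rot: [3.141, 0.0, 3.056]
contact_force: [0.3, 0.3, -1.9]
grip_width: 27.6
```

Request:
{"method": "step_arm", "body": {"deltas": [[0, 0, 0.5, 0, 0, 0], [0, 0, 1, 0, 0, 0], [0, 0, 1.5, 0, 0, 0], [0, 0, 2, 0, 0, 0], [0, 0, 2, 0, 0, 0]]}}

```text
time: 7.75
tool_pos: [617.7, 170.0, 63.6]
tcp_rot: [3.142, -0.0, 3.056]
contact_force: [-0.5, -0.2, -2.9]
grip_width: 27.6
```

Request:
{"method": "step_arm", "body": {"deltas": [[0, 0, 0.5, 0, 0, 0], [0, 0, 1, 0, 0, 0], [0, 0, 1, 0, 0, 0], [0, 0, 1, 0, 0, 0], [0, 0, 1, 0, 0, 0]]}}

```text
time: 8.17
tool_pos: [617.8, 170.0, 62.7]
tcp_rot: [3.141, 0.0, 3.056]
contact_force: [0.3, -0.1, -2.1]
grip_width: 28.2
```

Request:
{"method": "step_arm", "body": {"deltas": [[0, 0, 0.5, 0, 0, 0], [0, 0, 1, 0, 0, 0], [0, 0, 1, 0, 0, 0], [0, 0, 1, 0, 0, 0], [0, 0, 1, 0, 0, 0]]}}

```text
time: 8.58
tool_pos: [617.8, 170.0, 61.9]
tcp_rot: [3.141, 0.0, 3.056]
contact_force: [-1.3, 0.1, 0.8]
grip_width: 27.6
```

Request:
{"method": "step_arm", "body": {"deltas": [[0, 0, 0.5, 0, 0, 0], [0, 0, 0.7, 0, 0, 0], [0, 0, 0.7, 0, 0, 0]]}}

```text
time: 8.83
tool_pos: [617.8, 170.0, 61.9]
tcp_rot: [3.141, 0.001, 3.056]
contact_force: [-2.7, -1.2, 5.7]
grip_width: 28.0
```

Run:
```python
from plant import bot
from h import *
o=bot.get_obs();print(o["contact_force"],o["moment"],o["tool_pos"])
p=bot.capture("side");cv2.imwrite("pics/seat.png",cv2.resize(p["color"][150:270,220:360,::-1],None,fx=5,fy=5,interpolation=cv2.INTER_CUBIC))
```

```text
[-2.66262824 -1.20683571  5.71179187] [-0.07795007  0.4819788   0.0338655 ] [617.83025896 170.03651877  61.92251207]
```

View pics/seat.png

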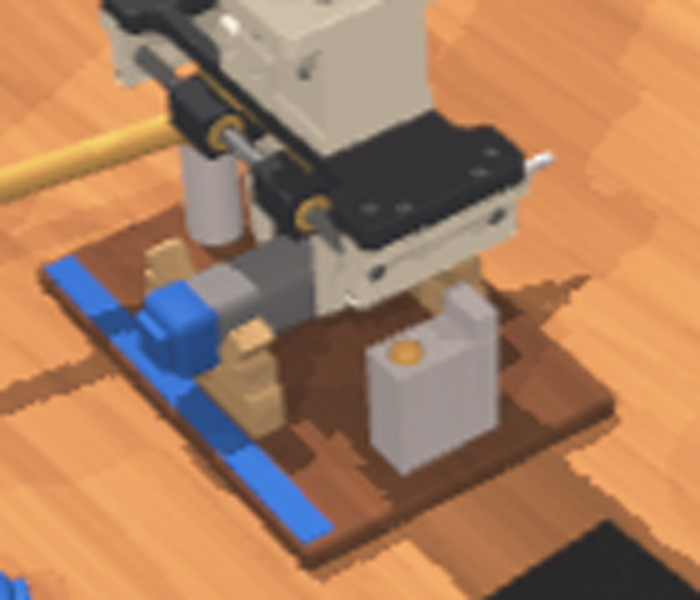

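Request:
{"method": "step_arm", "body": {"deltas": [[0, 0, -0.3, 0, 0, 0], [0, 0, -0.3, 0, 0, 0], [0, 0, -0.3, 0, 0, 0], [0, 0, -0.3, 0, 0, 0], [0, 0, -0.3, 0, 0, 0]], "fingers": 50}}

```text
time: 9.3
tool_pos: [617.8, 170.0, 61.2]
tcp_rot: [3.142, -0.0, 3.056]
contact_force: [-0.3, 0.1, 0.3]
grip_width: 49.5
```

Request:
{"method": "step_arm", "body": {"deltas": [[0, 0, -10, 0, 0, 0], [0, 0, -35, 0, 0, 0], [0, 0, -70, 0, 0, 0], [0, 0, -105, 0, 0, 0], [0, 0, -120, 0, 0, 0]]}}

```text
time: 9.72
tool_pos: [619.5, 170.3, 187.3]
tcp_rot: [3.14, 0.008, 3.056]
contact_force: [1.6, -0.2, 0.3]
grip_width: 50.0
```

Run:
```python
from plan import plan
from plant import bot
o=bot.get_obs();print(o["tool_pos"],o["tcp_rot"])
plan((*o["tool_pos"],o["tcp_rot"][2]),(468,283,181,2.925,5))
```

```text
[619.5238431  170.29717279 187.33996421] [3.1396688  0.00756036 3.05581534]
(468, 283, 181, 2.925, 5) mm/row 37.8 rad/row 0.026
[[32.1, 19.9, 1.3, 0.0, 0.0, 0.026], [64.2, 39.7, 2.5, 0.0, 0.0, 0.052], [96.4, 59.6, 3.8, 0.0, 0.0, 0.078], [128.5, 79.4, 5.1, 0.0, 0.0, 0.105], [160.6, 99.3, 6.3, 0.0, 0.0, 0.131]]
```

Request:
{"method": "step_arm", "body": {"deltas": [[32, 20, 0, 0, 0, 0.025], [64, 40, 0, 0, 0, 0.05], [96, 60, 0, 0, 0, 0.08], [128, 80, 0, 0, 0, 0.105], [159, 99, 0, 0, 0, 0.13]], "fingers": 60}}

```text
time: 10.13
tool_pos: [466.3, 283.1, 182.3]
tcp_rot: [3.141, 0.001, 2.924]
contact_force: [0.3, 1.0, -0.5]
grip_width: 59.8
```

Request:
{"method": "step_arm", "body": {"deltas": [[0, 0, 10, 0, 0, 0], [0, 0, 20, 0, 0, 0], [0, 0, 30, 0, 0, 0], [0, 0, 35, 0, 0, 0], [0, 0, 35, 0, 0, 0]]}}

```text
time: 10.55
tool_pos: [468.0, 281.1, 144.5]
tcp_rot: [-3.14, -0.002, 2.924]
contact_force: [0.1, -0.2, -0.1]
grip_width: 59.9
```

Run:
```python
from plant import bot
from h import *
o=bot.get_obs();print(o["tool_pos"],o["tcp_rot"])
t=bot.capture("top");p=bot.capture("side")
a=cv2.resize(p["color"][120:240,140:340,::-1],None,fx=4,fy=4,interpolation=cv2.INTER_CUBIC)
cv2.imwrite("pics/knob.png",a)
print(((proj(p,[468.2,283.2,78])-[140,120])*4).round(),((proj(p,[468.2,283.2,116])-[140,120])*4).round())
np.savez("side3.npz",**{k:p[k] for k in("color","fx","fy","cx","cy","R","t")})
```

```text
[468.03003939 281.10210019 144.54628903] [-3.13979717e+00 -2.34549051e-03  2.92427622e+00]
[188. 303.] [174. 242.]
```

View pics/knob.png

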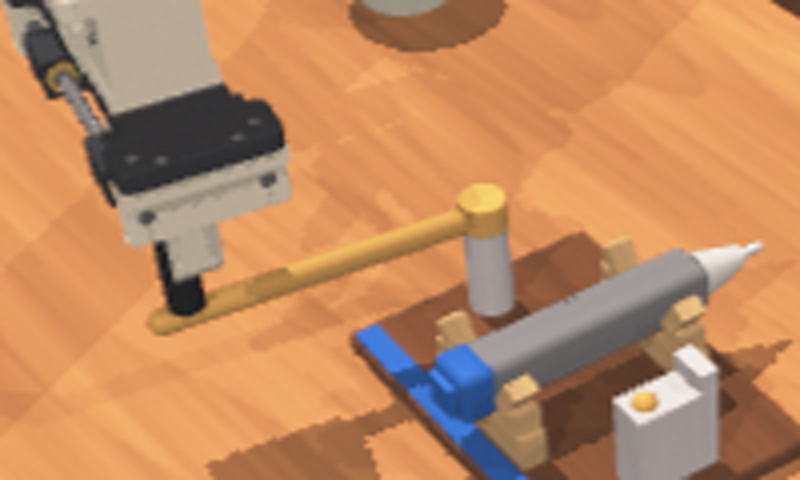

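```bash
cat > arc.py <<'E'
import numpy as np
from h import rackpt
R=(617.3,169.4,-.088)
def pose(a,lead=0):
    x,y,_=rackpt(R,(-160*np.sin(a)+lead*np.cos(a),80-160*np.cos(a)-lead*np.sin(a),0)); return np.array([x,y,1.483-a+np.pi])
def rows(p0,angs,lead=0):
    c,s=np.cos(p0[2]),np.sin(p0[2]); out=[]
    for a in angs:
        d=pose(a,lead)-p0; out.append([round(c*d[0]+s*d[1],1),round(s*d[0]-c*d[1],1),0,0,0,round(-d[2],3)])
    print(out)
if __name__=="__main__":
    print(pose(1.7))
    p=np.array([468,281.7,2.924])
    for A in((1.66,1.6,1.52,1.44,1.36),(1.28,1.2,1.12,1.04,.96),(.88,.8,.72,.64,.56),(.5,.44,.38,.32,.27)):
        rows(p,A); p=pose(A[-1])
    print(p)
E
python3 arc.py
```

```text
[468.09029732 283.57041508   2.92459265]
[[np.float64(0.2), np.float64(-4.6), 0, 0, 0, np.float64(-0.041)], [np.float64(-0.5), np.float64(-14.1), 0, 0, 0, np.float64(-0.101)], [np.float64(-2.3), np.float64(-26.8), 0, 0, 0, np.float64(-0.181)], [np.float64(-5.1), np.float64(-39.3), 0, 0, 0, np.float64(-0.261)], [np.float64(-8.9), np.float64(-51.5), 0, 0, 0, np.float64(-0.341)]]
[[np.float64(-0.5), np.float64(-12.8), 0, 0, 0, np.float64(-0.08)], [np.float64(-2.0), np.float64(-25.5), 0, 0, 0, np.float64(-0.16)], [np.float64(-4.6), np.float64(-38.0), 0, 0, 0, np.float64(-0.24)], [np.float64(-8.1), np.float64(-50.3), 0, 0, 0, np.float64(-0.32)], [np.float64(-12.6), np.float64(-62.3), 0, 0, 0, np.float64(-0.4)]]
[[np.float64(-0.5), np.float64(-12.8), 0, 0, 0, np.float64(-0.08)], [np.float64(-2.0), np.float64(-25.5), 0, 0, 0, np.float64(-0.16)], [np.float64(-4.6), np.float64(-38.0), 0, 0, 0, np.float64(-0.24)], [np.float64(-8.1), np.float64(-50.3), 0, 0, 0, np.float64(-0.32)], [np.float64(-12.6), np.float64(-62.3), 0, 0, 0, np.float64(-0.4)]]
[[np.float64(-0.3), np.float64(-9.6), 0, 0, 0, np.float64(-0.06)], [np.float64(-1.1), np.float64(-19.2), 0, 0, 0, np.float64(-0.12)], [np.float64(-2.6), np.float64(-28.6), 0, 0, 0, np.float64(-0.18)], [np.float64(-4.6), np.float64(-38.0), 0, 0, 0, np.float64(-0.24)], [np.float64(-6.7), np.float64(-45.8), 0, 0, 0, np.float64(-0.29)]]
[568.26663941  99.23451987   4.35459265]
```

Request:
{"method": "step_arm", "body": {"deltas": [[0, 0, 10, 0, 0, 0], [0, 0, 22, 0, 0, 0], [0, 0, 32, 0, 0, 0], [0, 0, 38, 0, 0, 0], [0, 0, 38, 0, 0, 0]]}}

```text
time: 11.07
tool_pos: [467.2, 281.8, 106.7]
tcp_rot: [-3.14, -0.002, 2.926]
contact_force: [-0.1, -0.5, -0.4]
grip_width: 59.8
```

Request:
{"method": "step_arm", "body": {"deltas": [[0, 0, 0, 0, 0, 0], [0, 0, 0, 0, 0, 0], [0, 0, 0, 0, 0, 0], [0, 0, 0, 0, 0, 0], [0, 0, 0, 0, 0, 0]], "fingers": 28}}

```text
time: 11.48
tool_pos: [468.0, 282.4, 108.8]
tcp_rot: [3.141, 0.001, 2.926]
contact_force: [-0.4, 1.9, -0.4]
grip_width: 31.6
```

Request:
{"method": "step_arm", "body": {"deltas": [[0, -5, 0, 0, 0, -0.04], [-0.5, -14, 0, 0, 0, -0.1], [-2, -27, 0, 0, 0, -0.18], [-5, -39, 0, 0, 0, -0.26], [-9, -52, 0, 0, 0, -0.34]]}}

```text
time: 11.9
tool_pos: [465.3, 229.4, 108.6]
tcp_rot: [3.141, 0.001, -3.013]
contact_force: [0.7, 0.6, -0.7]
grip_width: 27.9
```

Request:
{"method": "step_arm", "body": {"deltas": [[-0.5, -13, 0, 0, 0, -0.08], [-2, -25.5, 0, 0, 0, -0.16], [-4.5, -38, 0, 0, 0, -0.24], [-8, -50, 0, 0, 0, -0.32], [-12.5, -62, 0, 0, 0, -0.4]]}}

```text
time: 12.32
tool_pos: [485.6, 169.1, 108.6]
tcp_rot: [3.141, 0.0, -2.613]
contact_force: [0.3, 0.7, -0.6]
grip_width: 27.9
```

Request:
{"method": "step_arm", "body": {"deltas": [[-0.5, -13, 0, 0, 0, -0.08], [-2, -25.5, 0, 0, 0, -0.16], [-4.5, -38, 0, 0, 0, -0.24], [-8, -50, 0, 0, 0, -0.32], [-12.5, -62, 0, 0, 0, -0.4]]}}

```text
time: 12.73
tool_pos: [527.6, 121.7, 108.6]
tcp_rot: [3.141, 0.0, -2.214]
contact_force: [0.5, 0.7, 0.2]
grip_width: 27.9
```

Request:
{"method": "step_arm", "body": {"deltas": [[-0.3, -9.6, 0, 0, 0, -0.06], [-1, -19, 0, 0, 0, -0.12], [-2.6, -28.6, 0, 0, 0, -0.18], [-4.6, -38, 0, 0, 0, -0.24], [-6.7, -46, 0, 0, 0, -0.29]]}}

```text
time: 13.15
tool_pos: [568.6, 99.4, 108.5]
tcp_rot: [-3.142, 0.0, -1.925]
contact_force: [-1.2, 0.3, 0.6]
grip_width: 27.8
```

Run:
```python
from plant import bot
from arc import *
o=bot.get_obs();print(o["tool_pos"],o["tcp_rot"],o["joint_positions"][5])
p=pose(.27); print(p)
rows(p,(.24,.21,.18,.16,.14));p=pose(.14);rows(p,(.12,.1,.08,.06,.04));p=pose(.04);rows(p,(.02,.01,0,-.02,-.03))
```

```text
[568.58996056  99.40641964 108.49622238] [-3.14151793e+00  5.41025397e-05 -1.92453762e+00] -2.747544926497164
[568.26663941  99.23451987   4.35459265]
[[np.float64(-0.1), np.float64(-4.8), 0, 0, 0, np.float64(-0.03)], [np.float64(-0.3), np.float64(-9.6), 0, 0, 0, np.float64(-0.06)], [np.float64(-0.6), np.float64(-14.4), 0, 0, 0, np.float64(-0.09)], [np.float64(-1.0), np.float64(-17.6), 0, 0, 0, np.float64(-0.11)], [np.float64(-1.3), np.float64(-20.7), 0, 0, 0, np.float64(-0.13)]]
[[np.float64(-0.0), np.float64(-3.2), 0, 0, 0, np.float64(-0.02)], [np.float64(-0.1), np.float64(-6.4), 0, 0, 0, np.float64(-0.04)], [np.float64(-0.3), np.float64(-9.6), 0, 0, 0, np.float64(-0.06)], [np.float64(-0.5), np.float64(-12.8), 0, 0, 0, np.float64(-0.08)], [np.float64(-0.8), np.float64(-16.0), 0, 0, 0, np.float64(-0.1)]]
[[np.float64(-0.0), np.float64(-3.2), 0, 0, 0, np.float64(-0.02)], [np.float64(-0.1), np.float64(-4.8), 0, 0, 0, np.float64(-0.03)], [np.float64(-0.1), np.float64(-6.4), 0, 0, 0, np.float64(-0.04)], [np.float64(-0.3), np.float64(-9.6), 0, 0, 0, np.float64(-0.06)], [np.float64(-0.4), np.float64(-11.2), 0, 0, 0, np.float64(-0.07)]]
```

Request:
{"method": "step_arm", "body": {"deltas": [[0, -5, 0, 0, 0, -0.015], [-0.3, -9.6, 0, 0, 0, -0.03], [-0.6, -14.4, 0, 0, 0, -0.045], [-1, -17.6, 0, 0, 0, -0.055], [-1.3, -20.7, 0, 0, 0, -0.065]]}}

```text
time: 13.57
tool_pos: [588.1, 93.8, 108.3]
tcp_rot: [3.141, 0.0, -1.862]
contact_force: [-0.4, -0.8, -0.2]
grip_width: 28.1
```

Request:
{"method": "step_arm", "body": {"deltas": [[0, -3, 0, 0, 0, -0.01], [0.2, -6, 0, 0, 0, -0.02], [0.2, -8, 0, 0, 0, -0.02], [0.2, -10, 0, 0, 0, -0.02], [0.2, -12, 0, 0, 0, -0.02]]}}

```text
time: 13.98
tool_pos: [597.5, 90.9, 108.2]
tcp_rot: [3.137, -0.0, -1.842]
contact_force: [-9.3, 3.7, 4.8]
grip_width: 27.9
```

Request:
{"method": "step_arm", "body": {"deltas": [[-0.3, -2, 0, 0, 0, 0], [-0.6, -4, 0, 0, 0, 0], [-0.9, -6, 0, 0, 0, 0], [-1.2, -8, 0, 0, 0, 0], [-1.3, -9, 0, 0, 0, 0]]}}

```text
time: 14.4
tool_pos: [609.0, 88.8, 108.3]
tcp_rot: [-3.141, 0.0, -1.843]
contact_force: [-1.0, 0.5, 0.9]
grip_width: 28.0
```

Request:
{"method": "step_arm", "body": {"deltas": [[-0.2, -1, 0, 0, 0, 0], [-0.4, -2, 0, 0, 0, 0], [-0.6, -3, 0, 0, 0, 0], [-0.7, -4, 0, 0, 0, 0], [-0.7, -4, 0, 0, 0, 0]]}}

```text
time: 14.82
tool_pos: [612.9, 88.6, 108.4]
tcp_rot: [-3.141, 0.0, -1.842]
contact_force: [-0.4, 0.3, 0.2]
grip_width: 27.8
```

Request:
{"method": "step_arm", "body": {"deltas": [[-0.1, -0.5, 0, 0, 0, 0], [-0.2, -1, 0, 0, 0, 0], [-0.3, -1.5, 0, 0, 0, 0], [-0.3, -2, 0, 0, 0, 0], [-0.3, -2, 0, 0, 0, 0]]}}

```text
time: 15.23
tool_pos: [614.1, 88.4, 108.3]
tcp_rot: [3.141, -0.0, -1.842]
contact_force: [-2.0, 0.3, 1.6]
grip_width: 28.3
```

Request:
{"method": "step_arm", "body": {"deltas": [[-0.1, -0.5, 0, 0, 0, 0], [-0.2, -1, 0, 0, 0, 0], [-0.3, -1.5, 0, 0, 0, 0], [-0.3, -1.5, 0, 0, 0, 0]]}}

```text
time: 15.57
tool_pos: [614.4, 88.4, 108.1]
tcp_rot: [3.138, -0.001, -1.842]
contact_force: [-7.8, 1.0, 4.8]
grip_width: 28.2
```

Request:
{"method": "step_arm", "body": {"deltas": [[-0.1, -0.7, 0, 0, 0, 0], [-0.2, -1.2, 0, 0, 0, 0], [-0.2, -1.2, 0, 0, 0, 0]]}}

```text
time: 15.82
tool_pos: [614.5, 88.4, 108.1]
tcp_rot: [3.135, -0.002, -1.842]
contact_force: [-11.5, 0.7, 5.8]
grip_width: 28.1
```

Request:
{"method": "step_arm", "body": {"deltas": [[0, 3, 0, 0, 0, 0], [0, 4, 0, 0, 0, 0], [0, 4, 0, 0, 0, 0], [0, 4, 0, 0, 0, 0], [0, 4, 0, 0, 0, 0]], "fingers": 50}}

```text
time: 16.23
tool_pos: [613.8, 89.1, 108.4]
tcp_rot: [-3.141, 0.0, -1.842]
contact_force: [-0.4, -1.2, 0.1]
grip_width: 49.2
```

Request:
{"method": "step_arm", "body": {"deltas": [[0, 0, -15, 0, 0, 0], [0, 0, -40, 0, 0, 0], [0, 0, -75, 0, 0, 0], [0, 0, -105, 0, 0, 0], [0, 0, -120, 0, 0, 0]]}}

```text
time: 16.65
tool_pos: [614.9, 89.1, 232.7]
tcp_rot: [-3.135, 0.002, -1.842]
contact_force: [1.0, 0.2, -0.5]
grip_width: 49.8
```

Request:
{"method": "step_arm", "body": {"deltas": [[10, 20, 0, 0, 0, 0.1], [20, 50, 0, 0, 0, 0.2], [30, 80, 0, 0, 0, 0.3], [40, 110, 0, 0, 0, 0.3], [50, 140, 0, 0, 0, 0.3]]}}

```text
time: 17.07
tool_pos: [463.8, 78.4, 228.3]
tcp_rot: [-3.141, 0.0, -2.143]
contact_force: [0.8, 0.1, -0.0]
grip_width: 49.5
```

Request:
{"method": "step_arm", "body": {"deltas": [[20, 20, 0, 0, 0, 0], [50, 30, 0, 0, 0, 0], [80, 30, 0, 0, 0, 0], [100, 30, 0, 0, 0, 0], [100, 30, 0, 0, 0, 0]]}}

```text
time: 17.48
tool_pos: [384.2, 8.8, 228.6]
tcp_rot: [-3.141, -0.001, -2.144]
contact_force: [0.1, 0.6, -0.2]
grip_width: 50.1
```

Run:
```python
from plant import bot
from h import *
o=bot.get_obs();print(o["tool_pos"],o["contact_force"])
t=bot.capture("top");p=bot.capture("side")
print(bot.boxes_of("keeper",t)[:1],bot.boxes_of("handpiece_blue",t)[:2])
q=(617.3,169.4,-.088)
for n,c,u0,v0 in(("t",t,145,180),("s",p,200,130)):
    print(n,[((proj(c,rackpt(q,X))-[u0,v0])*[4,4]).round().tolist() for X in((0,-80,116),(117,0,46),(-81,0,46))])
a=cv2.resize(t["color"][180:320,145:295,::-1],None,fx=2.6,fy=2.6);b=cv2.resize(p["color"][130:270,200:350,::-1],None,fx=2.6,fy=2.6)
a=cv2.resize(t["color"][180:320,145:245+0,::-1],None,fx=4,fy=4);a=cv2.resize(t["color"][180:320,190:290,::-1],None,fx=4,fy=4);b=cv2.resize(p["color"][140:280,240:340,::-1],None,fx=4,fy=4)
cv2.imwrite("pics/fin.png",np.hstack([a,b]))
```

```text
[384.21990728   8.80723527 228.64420581] [ 0.07903594  0.62873352 -0.22241598]
[{'rect': [221.2, 232.5, 99.4, 23.0], 'p': 0.57}] [{'rect': [221.4, 228.4, 22.6, 101.5], 'p': 0.78}, {'rect': [236.4, 397.9, 16.4, 53.1], 'p': 0.61}]
t [[450.0, 188.0], [306.0, -1.0], [304.0, 389.0]]
s [[423.0, 271.0], [519.0, 208.0], [196.0, 359.0]]
```

View pics/fin.png

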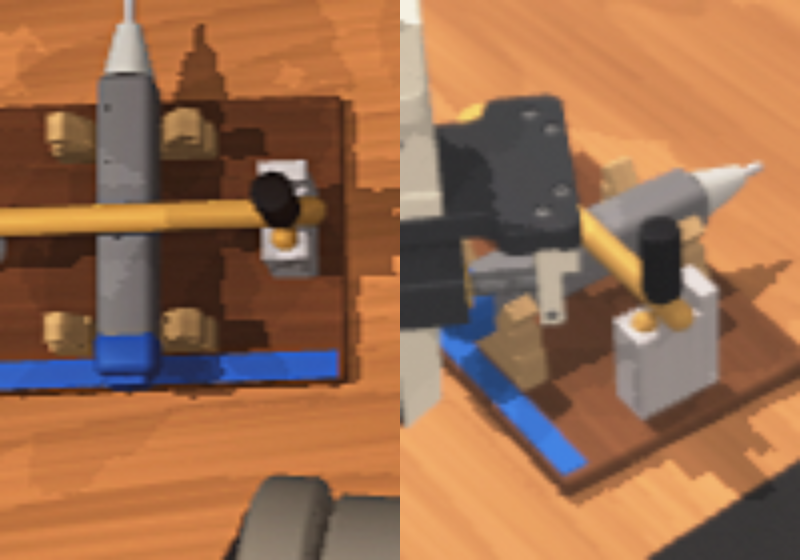

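Run:
```python
from h import *
t=load("top2.npz");q=(617.3,169.4,-.088)
print([((proj(t,rackpt(q,X))-[190,180])*4).round().tolist() for X in((75,0,60),(-53,0,60))],"seen v 73, 335")
from plant import bot
print(bot.close_job())
```

```text
[[120.0, 72.0], [119.0, 328.0]] seen v 73, 335
the job is handed in; nothing more can be done
None
```

The blue-collared grey handpiece is seated in the rack's two cradles, the keeper bar is shut over it, and the job is handed in at about 17.6 s of the 54 s allowed. The hand-in gave no verdict.

- **Laying it down:** I lowered it slowly until the cradles took its weight at about 8 N, then opened the fingers and lifted off.
- **Keeper:** I swung it by its knob with the jaws loosely around it. It snapped past the spring ball at about 10 N and came up against its stop, where I pushed with about 12 N before backing off.
- **Last pictures:** The bar rests against the lug, past the ball, with the knob within about 1 mm of its computed shut position. The handpiece sits level between both cradles, clear of the arm.
- **Small disagreement:** The body is centred along its length to within about 2 mm. The nose end matches to under 1 mm, but the collar edge reads about 3.5 mm off.
- **Not rechecked:** The orange handpiece, vase, bowl and purple look-alike were never touched, but the final crop covers only the rack, so I did not look at them again.

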